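Lay the standing power pack down in its parking bay

TASK

The power pack was left standing on end at the open end of its parking plate. With the fingertips only, push it over high up so that it falls flat inside the marked rectangle, then push it along the plate until its end rests squarely against the metal stop, still between the two side lines. Do not pick it up, and leave the other things round it as they stand.

Things in the scene. Friction and masses are not known exactly. Their poses are not given: they have to be found in the camera images.
- power_pack: Black power supply pack, rounded box 116 x 52 x 32 mm, 0.2 to 0.4 kg, standing on end on the plate, a broad face turned to the stop within a few degrees. Origin: centre of that face, which is its underside once tipped. y: along the 116 mm (up while standing, towards the stop once laid), x: along the 52 mm, z: through the 32 mm thickness to the other broad face (away from the stop; up once laid).
- pack_push (a point): Point on the pack's broad face away from the stop (origin + 32 mm along pack z), on the middle of the width and 97 mm above the plate while the pack stands. Pushed here in the pack's -z direction, it goes over once this point has moved about 30 mm. Axes as the pack's.
- pack_tail (a point): Centre of the pack's 52 x 32 mm end face on which it stands at first; once laid down, the end away from the stop, to push on, 16 mm above the plate. The opposite end lies 116 mm along pack y. A push to one side of its middle turns the pack, which helps to straighten it on the way; pressed crooked against the stop, it does not square itself.
- parking_plate: Grey panel fixed to the worktop, 300 (x) x 160 (y) x 3 mm. Origin: middle of its underside, z up, x along its length from the open end, where the pack stands, to the stop. The pack laid flat against the stop has its origin at plate x = +47 mm, z = +3 mm. Side lines of the marked rectangle: inner edges at y = +60 and -60 mm.
- near_line (a point): Middle of the near line of the marked rectangle (inner edge), on the plate's top face, at plate x = -85 mm. At the start the pack's leading face stands 3 to 23 mm past it, towards the stop, and within 8 mm of the middle of the width.
- stop_face (a point): Foot of the stop's face, on the plate's top face, in the middle of its width, plate x = +105 mm. The stop is a fixed aluminium bar across the plate, 128 mm long, its top 17 mm above the plate; it closes the far side of the marked rectangle.
- carton: Small white and blue carton, 52 x 26 mm and 78 mm tall, standing on end beside the plate (on the plate's -y side); to be left alone. Origin: centre of one broad face, 39 mm above the worktop.
- spirit_bottle: Clear-walled bottle with a white cap, 42 mm across and 138 mm tall, standing on the plate's -y side; to be left alone. Origin: centre of its foot.
- reagent_bottle: White reagent bottle with a coloured cap, 42 mm across and 88 mm tall, standing on the plate's +y side; to be left alone. Origin: centre of its foot.
- tweezers: Steel tweezers, 129 mm long and 8 mm high, lying beside the plate on its +y side; to be left alone. Origin: centre of their underside.
There are look-alikes about, which are no part of the job. Of the things that look like the power_pack, the largest one is meant.

How it is judged (in metres and radians):
On the way, in this order (a step that is already met when the one before it is completed fails the run):
1. the power pack has fallen over and lies flat inside the marked rectangle (angle between power_pack's own z axis and vertical below 0.08 rad and x of power_pack in the frame of parking_plate above -0.03 m and y of power_pack in the frame of parking_plate between -0.036 and 0.036 m and z of power_pack in the frame of parking_plate below 0.008 m), for 0.1 s.
2. the power pack lies with its end against the stop (angle between power_pack's own z axis and vertical below 0.08 rad and x of power_pack in the frame of parking_plate above 0.042 m), for 0.2 s.
At the end, for the whole second after the job is handed in: The power pack lies flat on the plate, its leading end within 5 mm of the stop and square to it within 0.08 rad, its centre within 36 mm of the plate's middle line (between the side lines), at rest, and the other things are within 15 mm of where they stood (all of step 2 and x of power_pack in the frame of parking_plate below 0.052 m and y of power_pack in the frame of parking_plate between -0.036 and 0.036 m and z of power_pack in the frame of parking_plate between -0.002 and 0.008 m and angle between the y axis of power_pack and the x axis of parking_plate, either way round below 0.08 rad and linear speed of power_pack below 0.01 m/s and distance of each of carton, spirit_bottle, reagent_bottle, tweezers from where it was at the start of the episode below 0.015 m); the robot touches nothing.
It fails at once if the power pack is lifted (height (world z) of power_pack above 0.078 m or (angle between power_pack's own z axis and vertical below 0.2 rad and height (world z) of power_pack above 0.03 m)).
It fails at once if the power pack comes to lie outside the marked rectangle or on another face ((angle between power_pack's own z axis and vertical below 0.08 rad and (x of power_pack in the frame of parking_plate below -0.036 m or y of power_pack in the frame of parking_plate above 0.042 m or y of power_pack in the frame of parking_plate below -0.042 m)) or angle between power_pack's own z axis and vertical above 2.3 rad or angle between power_pack's own x axis and vertical below 0.6 rad or angle between power_pack's own x axis and vertical above 2.54 rad).
It fails at once if one of the bystanders is pushed away or knocked over (distance of any of carton, spirit_bottle, reagent_bottle, tweezers from where it was at the start of the episode above 0.015 m or angle between carton's own y axis and vertical above 0.3 rad or angle between any of spirit_bottle, reagent_bottle's own z axis and vertical above 0.3 rad).
It also fails if it takes over 45 s, if anything falls off the work surface, if the arm or the gripper's body presses on something with over 40 N, if the wrist force passes 120 N, or if a joint passes its speed limit or range.

ROBOT

A 6-joint arm with a two-finger parallel gripper is mounted at the origin on a cart in front of the work surface, level with it; the furniture and walls round the work are solid. World frame = base frame: x ahead of the robot, y to its left, z up, the work surface at z = 0. Lengths are in m, angles in degrees, forces in N, time in s.
With the tool pointing down it reaches from about 0.3 to 0.75 m from the base axis. Payload 8.5 kg.
Tool frame: the origin (TCP) lies between the finger pads; the fingertips stand 25 mm ahead of it and the grasp point (between the pads) lies 6 mm ahead of it; x points along the fingers, y is the direction in which the jaws open and shut, and the axes are right-handed (so a half turn about x gives the same grasp; the last joint's range is limited). The gripper opens to 85 mm and grips with 20 to 120 N. Pads are 22 mm wide; open, the fingers measure 114 mm over their backs; the gripper's body (76 mm by 85 mm) begins 54 mm behind the grasp point. The pads swing forward as they close: fully open they stand 13 mm farther back than shut.
Start: joints at [-81.606, 21.807, 74.336, -0, 83.858, -12.336], TCP at [0.195, -0.514, 0.256] pointing down, gripper open.
Joint ranges: [-178.18, 178.18], [-50.72, 133.34], [12.68, 142.11], [-81.47, 261.47], [9.98, 163.14], [-165.26, 165.26]. Speed limits (degrees/s): [136.94, 136.94, 180, 180, 180, 180].

INTERFACE

Orientations are given as a 3x3 rotation matrix whose columns are the frame's x, y, z axes.
In Python, from rig import sensors, get_image, workorder gives the robot as it stands.
- The arm moves only by the tool arm_command, never from a script. Its argument "plan" is a list that holds one entry, the list of rows, each a list of 6 numbers: the shift along the tool's x, y, z in units of 25 mm (1.0 is 25 mm), then the turn, a rotation vector about the tool's x, y, z in units of 6 degrees (1.0 is 6 degrees). In form: [[[dx, dy, dz, ax, ay, az], ...]]. A call has 1 to 10 rows; each row is the pose to reach, as a shift and turn from the pose commanded when the call began, along the tool's axes at that moment; what a row does not reach only later rows make up. A row lasts 1/10 s, in which the tool goes at most 50 mm and 8.59 degrees, less where a joint would pass 70% of its speed; a pose out of reach is approached as far as the arm can. A call with a gripper value outside its range is refused whole. "jaw" is the closure, from 0 (fully open) to 1 (shut), set as the call begins (left out, the last holds). The fingers move at their own pace and stop on an object; "newtons" is the grip in N (left out, the last holds). Time passes only in rows, so rows that repeat a pose let the fingers close. It gives the time, the measured TCP pose, the force and the opening at its end, in the units of the state.
- sensors.observe(): the state, without advancing time (a new reading comes with each control period).
- get_image(name): name is "scene" or "top" or "wrist"; returns a dict with "img" (420x560x3 uint8, red, green, blue), "fx", "fy", "cx", "cy" (pixels), "T" (4x4, takes a point from camera to world coordinates). Camera axes: x right, y up, looking along -z (the intrinsics and any distortion apply to the point x, -y, -z); pixel columns grow to the right and rows downward; lengths in m; the calibration is good to about 2 mm. A picture is of the moment at which its call begins. There is no depth.
- workorder.close_job(): hands the job in, once; it reports no verdict.
The state is a dict: "time_s": time; "q": joint angles; "qvel": joint speeds; "joint_efforts": joint torques, N m; "position": TCP position; "tool_rot": TCP orientation; "ft_force": force on the tool from outside, world axes, zero at the start; "wrist_torque": the same for the moment, N m; "grip_width": finger opening in m.
Only numpy, scipy, OpenCV 4.12 (cv2) and the standard library are available. Lean on these libraries where they do the work, as an engineer would, in place of code of your own. Each camera call takes 0.05 s, during which the arm holds its last target. There are 200 camera calls.

## Working session

There is one attempt and no reset: what is moved stays moved. The work goes in short steps, Python scripts to look and compute and a tool call to move; the robot and the scene stay as the last step left them, time stands still between calls to the robot, and variables do not carry over. Pictures are saved under pics/ and viewed, about 8 in all and at most 12, crops included, and the job is handed in when it is done.

Besides the shell and the picture viewer there is one more tool, called after "Call:" as name(argument=value, ...) on one line, values as JSON. arm_command: Moves the arm, as the interface text tells. Its arguments: {"type":"object","properties":{"plan":{"type":"array","items":{"type":"array","items":{"type":"array","items":{"type":"number"}}}},"jaw":{"type":"number"},"newtons":{"type":"number"}},"required":["plan"]}

```bash
mkdir -p pics; ls; cat > h.py <<'E'
import numpy as np, cv2
from rig import sensors, get_image, workorder
def ray(c,u,v):
    d=c["T"][:3,:3]@np.array([(u-c["cx"])/c["fx"],-(v-c["cy"])/c["fy"],-1.]); return c["T"][:3,3],d
def onz(c,u,v,z):
    o,d=ray(c,u,v); return o+d*(z-o[2])/d[2]
def proj(c,p):
    q=np.linalg.inv(c["T"])@np.append(p,1); return np.array([c["cx"]+c["fx"]*q[0]/-q[2], c["cy"]-c["fy"]*q[1]/-q[2]])
E
python3 - <<'E'
from h import *
for n in ("scene","top"):
    c=get_image(n); cv2.imwrite(f"pics/{n}0.png",c["img"][:,:,::-1]); print(n,{k:c[k] for k in c if k!="img"})
print(sensors.observe())
E
```

```text
pics
scene {'fx': 523.5303803746385, 'fy': 523.5303803746385, 'cx': 277.65046967781797, 'cy': 210.8643805457148, 'T': array([[-0.63832053,  0.57533751, -0.51140361, -0.08510397],
       [-0.76956874, -0.49218113,  0.40684356,  0.46484626],
       [-0.01763084,  0.65325683,  0.75693109,  1.04607316],
       [ 0.        ,  0.        ,  0.        ,  1.        ]])}
top {'fx': 468.129455386615, 'fy': 468.129455386615, 'cx': 283.4993331671509, 'cy': 215.8438199325136, 'T': array([[-0.01664687,  0.99728128, -0.07178393,  0.500974  ],
       [-0.99982351, -0.015978  ,  0.009882  , -0.0546988 ],
       [ 0.00870817,  0.07193577,  0.99737125,  1.0766827 ],
       [ 0.        ,  0.        ,  0.        ,  1.        ]])}
{'time_s': 0.1, 'q': array([-8.16052592e+01,  2.18358635e+01,  7.43799090e+01, -7.22165407e-04,
        8.38574380e+01, -1.23356879e+01]), 'qvel': array([ 0.02304839, -0.08467377, -0.12709529, -0.01755087,  0.01476215,
       -0.07660188]), 'joint_efforts': array([ 3.97397293e-03, -4.49214363e+01, -2.31656849e+01, -1.59779593e-04,
        3.62483523e-03, -3.65595682e-06]), 'position': array([ 0.19464511, -0.5141544 ,  0.25578832]), 'tool_rot': array([[-1.98941236e-04,  3.53972736e-01, -9.35255720e-01],
       [ 1.26224482e-03, -9.35254905e-01, -3.53972696e-01],
       [-9.99999184e-01, -1.25094145e-03, -2.60739485e-04]]), 'ft_force': array([-0.15042609, -0.71970029,  0.41015369]), 'wrist_torque': array([ 0.01109182, -0.01045095,  0.01463739]), 'grip_width': 0.08554207395302743}
```

View pics/scene0.png

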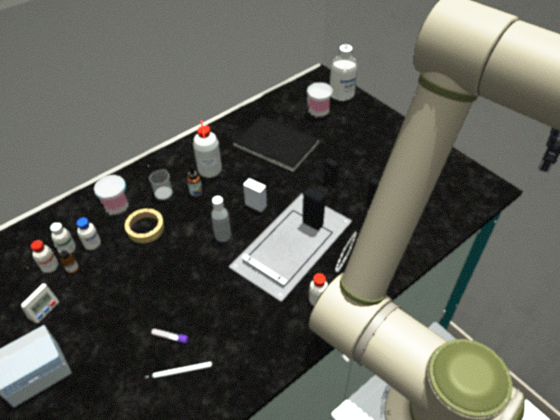

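View pics/top0.png

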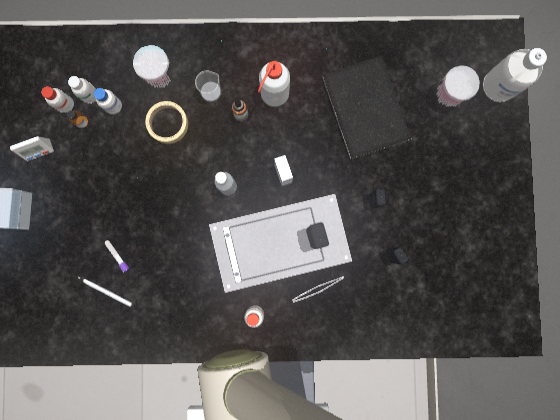

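The pack candidates in the top view are three black blocks: (317,235) standing on the plate, (378,198) and (398,256). The one on the plate is the largest and fits the description. I'll confirm it in an enlarged crop and measure the plate.

```bash
python3 - <<'E'
from h import *
c=get_image("top"); s=get_image("scene")
a=c["img"][175:300,200:415]; a=cv2.resize(a,None,fx=3.7,fy=3.7,interpolation=cv2.INTER_CUBIC)
b=s["img"][150:260,220:400]; b=cv2.resize(b,None,fx=3,fy=3,interpolation=cv2.INTER_CUBIC); 
im=np.zeros((a.shape[0],800,3),np.uint8); im[:,:a.shape[1]]=a[:,:800]
cv2.imwrite("pics/crop1.png",im[:,:,::-1])
g=cv2.cvtColor(c["img"],cv2.COLOR_RGB2GRAY)
# plate corners
m=np.zeros_like(g); m[185:300,200:360]=(g[185:300,200:360]>110)*255
m=cv2.morphologyEx(m,cv2.MORPH_OPEN,np.ones((3,3)))
ct=max(cv2.findContours(m,0,2)[0],key=cv2.contourArea); h=cv2.convexHull(ct)
ap=cv2.approxPolyDP(h,6,True)[:,0]; print("plate px",ap.tolist())
W=np.array([onz(c,u,v,.003) for u,v in ap]); print(W.round(4)); print([round(np.linalg.norm(W[i]-W[i-1]),4) for i in range(len(W))])
hw=np.array([onz(c,u,v,.003)[:2] for u,v in h[:,0]],np.float32); r=cv2.minAreaRect(hw); print("rect",r)
# pack dark
for t in (35,45,60):
    m=np.zeros_like(g); m[205:262,290:345]=(g[205:262,290:345]<t)*255
    n,l,st,ce=cv2.connectedComponentsWithStats(m)
    k=1+np.argmax(st[1:,4]); cc=np.argwhere(l==k)[:,::-1]
    r=cv2.minAreaRect(np.array([onz(c,u,v,.119)[:2] for u,v in cc],np.float32)); print(t,st[k],r, cv2.boxPoints(r).round(4).tolist())
E
```

```text
plate px [[335, 195], [351, 261], [224, 291], [209, 224]]
[[ 0.6246 -0.1851  0.003 ]
 [ 0.4723 -0.2179  0.003 ]
 [ 0.4093  0.0726  0.003 ]
 [ 0.5622  0.1058  0.003 ]]
[np.float64(0.2975), np.float64(0.1558), np.float64(0.2973), np.float64(0.1565)]
rect ((0.5174618363380432, -0.056311964988708496), (0.16154761612415314, 0.299678236246109), 12.818981170654297)Traceback (most recent call last):
  File "<stdin>", line 19, in <module>
    return _wrapfunc(a, 'argmax', axis=axis, out=out, **kwds)
    return bound(*args, **kwds)
ValueError: attempt to get argmax of an empty sequence
```

View pics/crop1.png

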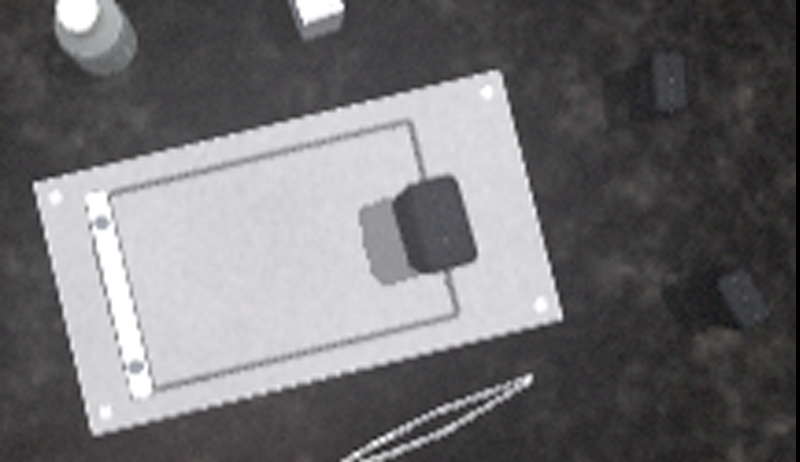

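The crop confirms it: the block on the plate is much larger than the two loose ones. Now its pose.

```bash
cat >> h.py <<'E'
a=np.radians(12.3); PX=np.array([-np.sin(a),np.cos(a)]); PY=np.array([-np.cos(a),-np.sin(a)]); PO=np.array([.5175,-.0563])
def pl(w): w=np.asarray(w)[...,:2]-PO; return np.stack([w@PX,w@PY],-1)
def wd(x,y): return PO+x*PX+y*PY
E
python3 - <<'E'
from h import *
c=get_image("top")
g=cv2.cvtColor(c["img"],cv2.COLOR_RGB2GRAY)
print(g[236,285:345].tolist())
for t in (60,70,80):
    m=np.zeros_like(g); m[205:262,300:345]=(g[205:262,300:345]<t)*255
    m=cv2.morphologyEx(m,cv2.MORPH_OPEN,np.ones((5,5)))
    cc=np.argwhere(m)[:,::-1]
    if len(cc)<50: continue
    P=np.array([pl(onz(c,u,v,.119)) for u,v in cc])
    r=cv2.minAreaRect(P.astype(np.float32)); print(t,len(cc),r,P.min(0),P.max(0))
# stop
m=np.zeros_like(g); m[215:290,215:248]=(g[215:290,215:248]>215)*255
cc=np.argwhere(m)[:,::-1]; P=np.array([pl(onz(c,u,v,.020)) for u,v in cc]); print("stop",len(cc),cv2.minAreaRect(P.astype(np.float32)))
# look-alikes & bystanders
for n,(u,v) in dict(la1=(380,197),la2=(400,255),carton=(285,172),spirit=(222,178),reag=(253,320),tw=(318,290)).items(): 
    p=onz(c,u,v,.05); print(n,p.round(3),pl(p).round(3))
E
```

```text
[211, 214, 214, 210, 215, 216, 215, 213, 215, 218, 218, 216, 201, 149, 150, 152, 154, 151, 152, 154, 150, 150, 118, 74, 73, 71, 69, 74, 79, 86, 86, 84, 87, 87, 82, 88, 89, 84, 82, 85, 83, 80, 177, 212, 211, 214, 214, 216, 216, 217, 212, 216, 215, 214, 214, 214, 211, 213, 215, 213]
80 105 ((-0.09924472123384476, -0.02062513679265976), (0.10185784101486206, 0.02640586532652378), 28.676010131835938) [-0.14514908 -0.04518152] [-0.05714729  0.01247526]
stop 493 ((0.11281145364046097, -0.0021242648363113403), (0.1612894982099533, 0.07216966152191162), 77.0672836303711)
la1 [ 0.613 -0.279  0.05 ] [-0.238 -0.046]
la2 [ 0.485 -0.319  0.05 ] [-0.249  0.088]
carton [ 0.672 -0.07   0.05 ] [-0.046 -0.148]
spirit [0.661 0.07  0.05 ] [ 0.092 -0.167]
reag [0.35  0.005 0.05 ] [0.095 0.151]
tw [ 0.412 -0.137  0.05 ] [-0.057  0.12 ]
```

```bash
python3 - <<'E'
from h import *
c=get_image("top")
g=cv2.cvtColor(c["img"],cv2.COLOR_RGB2GRAY)
m=np.zeros_like(g); m[205:262,295:345]=(g[205:262,295:345]<112)*255
m=cv2.morphologyEx(m,cv2.MORPH_OPEN,np.ones((5,5)))
cc=np.argwhere(m)[:,::-1]
P=np.array([pl(onz(c,u,v,.119)) for u,v in cc])
r=cv2.minAreaRect(P.astype(np.float32)); print(len(cc),r,cv2.boxPoints(r).round(4).tolist())
# back edge: per row rightmost pixel; sub-pixel at mid level
E=[]
for v in range(226,246):
    row=g[v].astype(float); 
    for u in range(318,340):
        if row[u]<150<=row[u+1]: E.append(pl(onz(c,u+(150-row[u])/(row[u+1]-row[u]),v,.119)));break
E=np.array(E); k=np.polyfit(E[:,1],E[:,0],1); print("back edge",E.round(4).tolist(),k,np.degrees(np.arctan(k[0])))
# near line check, stop face check along plate midline-ish (y=+-.04): profile
for y in (.045,-.045,.0):
    xs=np.arange(.09,.16,.002); pr=[proj(c,np.append(wd(x,y),.020)) for x in xs]
    print(y,[int(g[int(round(p[1])),int(round(p[0]))]) for p in pr])
for y in (.045,-.045):
    xs=np.arange(-.1,-.07,.002); pr=[proj(c,np.append(wd(x,y),.003)) for x in xs]
    print(y,[int(g[int(round(p[1])),int(round(p[0]))]) for p in pr])
E
```

```text
478 ((-0.10349643975496292, -0.004241775721311569), (0.10564770549535751, 0.053309984505176544), 21.298500061035156) [[-0.1624000072479248, 0.00139999995008111], [-0.14300000667572021, -0.04830000177025795], [-0.044599998742341995, -0.00989999994635582], [-0.06400000303983688, 0.039799999445676804]]
back edge [[-0.0946, -0.0103], [-0.0949, -0.0081], [-0.0949, -0.006], [-0.0949, -0.0039], [-0.095, -0.0018], [-0.0952, 0.0004], [-0.0952, 0.0025], [-0.0952, 0.0046], [-0.0956, 0.0068], [-0.0955, 0.0089], [-0.0955, 0.011], [-0.0956, 0.0131], [-0.0958, 0.0152], [-0.0958, 0.0173], [-0.0958, 0.0194], [-0.0961, 0.0216], [-0.0961, 0.0237], [-0.0959, 0.0257], [-0.0952, 0.0277], [-0.0933, 0.0293]] [-0.01241769 -0.09517678] -0.7114447447071498
0.045 [213, 212, 207, 211, 212, 212, 191, 202, 249, 181, 166, 165, 175, 198, 134, 211, 211, 212, 211, 210, 213, 211, 207, 208, 208, 211, 211, 210, 198, 73, 72, 72, 75, 69, 67]
-0.045 [215, 212, 214, 215, 214, 214, 212, 212, 205, 230, 170, 165, 164, 195, 169, 169, 210, 210, 213, 212, 210, 213, 213, 210, 215, 214, 214, 212, 224, 71, 71, 68, 66, 69, 69]
0.0 [215, 215, 212, 210, 210, 211, 214, 166, 255, 255, 255, 255, 255, 255, 255, 144, 215, 212, 212, 212, 210, 207, 207, 211, 213, 210, 208, 208, 211, 109, 68, 70, 70, 72, 72]
0.045 [219, 217, 213, 212, 212, 207, 139, 165, 213, 217, 214, 214, 216, 210, 213]
-0.045 [218, 216, 216, 215, 211, 211, 179, 141, 207, 218, 219, 217, 221, 219, 218]
```

```bash
cat >> h.py <<'E'
from scipy.spatial.transform import Rotation as Ro
def units(x,y,z,yaw=0.):
    o=sensors.observe(); R=o["tool_rot"]; p=np.append(wd(x,y),z)
    b=np.radians(yaw); c_,s_=np.cos(b),np.sin(b)
    Y=-(PY*c_-PX*s_); T=np.column_stack([[0,0,-1],np.append(Y,0),np.cross([0,0,-1],np.append(Y,0))])
    print("pl",pl(o["position"]).round(4),"z",o["position"][2].round(4),"units",(R.T@(p-o["position"])/.025).round(2),(np.degrees(Ro.from_matrix(R.T@T).as_rotvec())/6).round(2))
E
python3 - <<'E'
from h import *
c=get_image("top"); g=cv2.cvtColor(c["img"],cv2.COLOR_RGB2GRAY).astype(float)
for x in (-.086,-.08,-.074):
    ys=np.arange(-.045,.045,.001); pr=[proj(c,np.append(wd(x,y),.119)) for y in ys]
    v=cv2.remap(g.astype(np.float32),np.float32([[p[0] for p in pr]]),np.float32([[p[1] for p in pr]]),1)[0]
    i=np.where(v<150)[0]; print(x,ys[i[0]],ys[i[-1]])
units(-.155,.004,.2)
E
```

```text
-0.086 -0.019999999999999976 0.03000000000000007
-0.08 -0.019999999999999976 0.03100000000000007
-0.074 -0.019999999999999976 0.03000000000000007
pl [-0.3787  0.413 ] z 0.2562 units [  2.25  -6.45 -17.49] [-13.6  -0.    0. ]
```

Call:
arm_command(plan=[[[0.3,-1.2,-1.7,-1.36,0,0],[0.5,-1.9,-3.5,-2.7,0,0],[0.8,-2.6,-5.2,-4.1,0,0],[1.0,-3.2,-7.0,-5.4,0,0],[1.2,-3.8,-8.7,-6.8,0,0],[1.4,-4.4,-10.5,-8.2,0,0],[1.6,-5.0,-12.2,-9.5,0,0],[1.8,-5.6,-14.0,-10.9,0,0],[2.0,-6.1,-15.8,-12.2,0,0],[2.25,-6.45,-17.5,-13.6,0,0]]], jaw=0.7, newtons=40)

```text
time_s: 1.35
position: [0.5483, -0.2069, 0.2001]
tool_rot: [[0.0, 0.976, 0.22], [-0.0, 0.22, -0.976], [-1.0, 0.0, 0.0]]
ft_force: [-0.0, -0.8, -0.5]
grip_width: 0.0257
```

Call:
arm_command(plan=[[[0,0,0,0,0,0],[0,0,0,0,0,0],[0,0,0,0,0,0]]])

```text
time_s: 1.65
position: [0.5462, -0.2093, 0.2002]
tool_rot: [[-0.0, 0.977, 0.212], [-0.0, 0.212, -0.977], [-1.0, -0.0, 0.0]]
ft_force: [0.8, -0.2, -0.4]
grip_width: 0.0257
```

```bash
python3 - <<'E'
from h import *
o=sensors.observe(); print(o["time_s"],o["position"],o["tool_rot"].round(3),o["grip_width"],o["ft_force"])
units(-.135,.005,.115,-.7); units(-.105,.005,.115,-.7)
E
```

```text
1.65 [ 0.54620633 -0.20926096  0.20020845] [[-0.     0.977  0.212]
 [-0.     0.212 -0.977]
 [-1.    -0.     0.   ]] 0.02565471905060959 [ 0.77929058 -0.20938461 -0.4285471 ]
pl [-0.1556  0.0045] z 0.2002 units [ 3.41 -0.02 -0.82] [0.11 0.   0.  ]
pl [-0.1556  0.0045] z 0.2002 units [ 3.41 -0.02 -2.02] [0.11 0.   0.  ]
```

Call:
arm_command(plan=[[[1.2,0,-0.2,0,0,0],[2.4,0,-0.4,0,0,0],[3.4,0,-0.6,0.1,0,0],[3.4,0,-0.8,0.1,0,0],[3.4,0,-1.0,0.1,0,0],[3.4,0,-1.2,0.1,0,0],[3.4,0,-1.4,0.1,0,0],[3.4,0,-1.5,0.1,0,0]]])

```text
time_s: 2.45
position: [0.5389, -0.1718, 0.116]
tool_rot: [[0.001, 0.979, 0.204], [-0.001, 0.204, -0.979], [-1.0, 0.001, 0.001]]
ft_force: [0.4, -0.4, 0.3]
grip_width: 0.0257
```

```bash
python3 - <<'E'
from h import *
units(-.1065,.005,.115,-.7); units(-.07,.005,.115,-.7)
im=[]
for n in ("wrist","scene","top"):
    c=get_image(n)["img"]
    im.append(c if n=="wrist" else None)
    if n=="scene": s=cv2.resize(c[140:300,220:400],None,fx=2.2,fy=2.2)
    if n=="top": t=cv2.resize(c[175:300,200:415],None,fx=1.8,fy=1.8)
W=cv2.resize(im[0],(400,300)); o=np.zeros((600,800,3),np.uint8); o[:300,:400]=W; o[:s.shape[0],400:400+s.shape[1]]=s[:, :400]; o[360:360+t.shape[0],:t.shape[1]]=t
cv2.imwrite("pics/pre.png",o[:,:,::-1])
E
```

```text
pl [-0.1174  0.0037] z 0.116 units [ 0.04 -0.06 -0.43] [ 0.02  0.01 -0.01]
pl [-0.1174  0.0037] z 0.116 units [ 0.04 -0.07 -1.89] [ 0.02  0.01 -0.01]
```

View pics/pre.png

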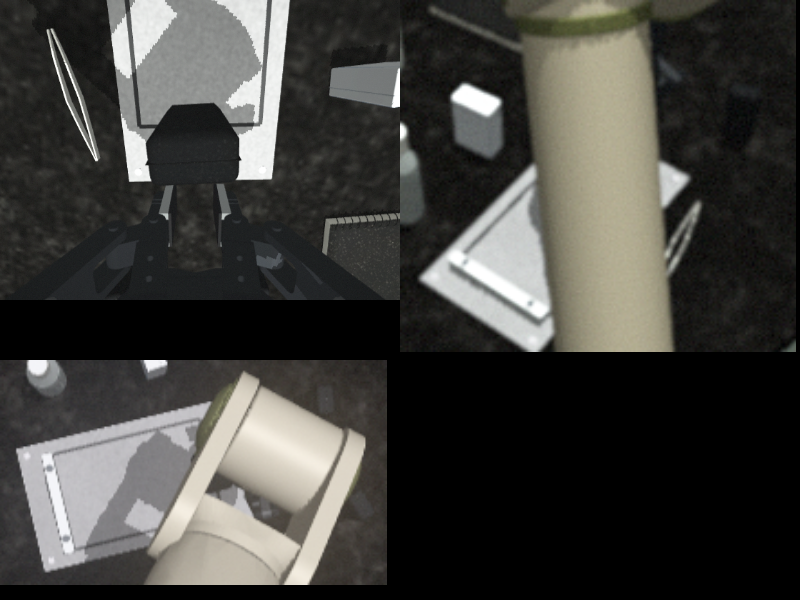

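Wrist view: the pack's top edge runs over (148–240, 183) and both fingers, at (168,215) and (222,215), sit just behind it and centred. The fingers cover the middle of the width, so I'll push now.

Call:
arm_command(plan=[[[0,0,-0.15,0,0,0],[0,0,-0.3,0,0,0],[0,0,-0.45,0,0,0],[0,0,-0.6,0,0,0],[0,0,-0.75,0,0,0],[0,0,-0.9,0,0,0],[0,0,-1.05,0,0,0],[0,0,-1.2,0,0,0],[0,0,-1.35,0,0,0],[0,0,-1.5,0,0,0]]])

```text
time_s: 3.6
position: [0.5311, -0.135, 0.115]
tool_rot: [[-0.0, 0.979, 0.203], [0.0, 0.203, -0.979], [-1.0, -0.0, -0.0]]
ft_force: [0.2, 0.4, 1.1]
grip_width: 0.0257
```

```bash
python3 - <<'E'
from h import *
units(-.07,.005,.115,-.7); cv2.imwrite("pics/w2.png",cv2.resize(get_image("wrist")["img"],(400,300))[:,:,::-1])
E
```

```text
pl [-0.0798  0.0035] z 0.115 units [ 0.   -0.06 -0.39] [ 0.02 -0.    0.  ]
```

View pics/w2.png

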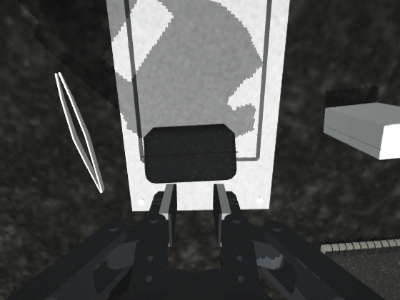

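The pack has tilted but is still in contact: its near edge is at (150–235, 182). I'll keep pushing to the tipping point.

Call:
arm_command(plan=[[[0,0,-0.15,0,0,0],[0,0,-0.3,0,0,0],[0,0,-0.45,0,0,0],[0,0,-0.6,0,0,0],[0,0,-0.6,0,0,0],[0,0,-0.6,0,0,0],[0,0,-0.6,0,0,0]]])

```text
time_s: 4.35
position: [0.5282, -0.1208, 0.1151]
tool_rot: [[0.0, 0.979, 0.203], [-0.0, 0.203, -0.979], [-1.0, 0.0, 0.0]]
ft_force: [0.1, -0.5, -0.1]
grip_width: 0.0259
```

```bash
python3 - <<'E'
from h import *
units(-.07,.005,.115,-.7); cv2.imwrite("pics/w3.png",cv2.resize(get_image("wrist")["img"],(400,300))[:,:,::-1])
E
```

```text
pl [-0.0653  0.0033] z 0.1151 units [ 0.   -0.07  0.19] [ 0.02  0.   -0.  ]
```

View pics/w3.png

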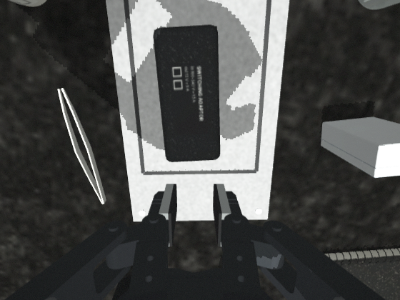

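The pack lies flat inside the rectangle: tail at (165–220, 160), far end at (153–213, 27), slightly turned. Next is its pose.

```bash
cat >> h.py <<'E'
def pack(zt=.035,thr=60):
    c=get_image("wrist"); g=cv2.cvtColor(c["img"],cv2.COLOR_RGB2GRAY)
    m=cv2.morphologyEx(cv2.morphologyEx((g<thr).astype(np.uint8),cv2.MORPH_CLOSE,np.ones((7,7))),cv2.MORPH_OPEN,np.ones((9,9)))
    n,l,st,ce=cv2.connectedComponentsWithStats(m)
    for k in range(1,n):
        if st[k,4]<1500 : continue
        ct=cv2.findContours((l==k).astype(np.uint8),0,2)[0][0][:,0]
        P=np.array([pl(onz(c,u,v,zt)) for u,v in ct],np.float32); r=cv2.minAreaRect(P)
        print(st[k].tolist(),"c",np.round(r[0],4),"size",np.round(r[1],4),"ang",round(r[2],2), "box",cv2.boxPoints(r).round(4).tolist())
E
python3 - <<'E'
from h import *
pack(); pack(thr=75)
E
```

```text
[0, 0, 560, 420, 156406] c [-0.0864 -0.0031] size [0.4704 0.3052] ang 89.45 box [[-0.24120000004768372, -0.23680000007152557], [0.06400000303983688, -0.23970000445842743], [0.06849999725818634, 0.2305999994277954], [-0.23669999837875366, 0.23360000550746918]]
[216, 35, 92, 191, 15589] c [-0.007   0.0064] size [0.1116 0.0503] ang 2.5 box [[-0.06379999965429306, 0.029100000858306885], [-0.06159999966621399, -0.021199999377131462], [0.049800001084804535, -0.016300000250339508], [0.047600001096725464, 0.033900000154972076]]
[0, 0, 560, 420, 157624] c [-0.0864 -0.003 ] size [0.4703 0.3052] ang 89.45 box [[-0.24120000004768372, -0.23669999837875366], [0.06400000303983688, -0.23970000445842743], [0.06849999725818634, 0.2305999994277954], [-0.23669999837875366, 0.23360000550746918]]
[216, 35, 92, 191, 15652] c [-0.007   0.0064] size [0.1118 0.0504] ang 2.49 box [[-0.06400000303983688, 0.029200000688433647], [-0.061799999326467514, -0.021199999377131462], [0.04989999905228615, -0.016300000250339508], [0.04780000075697899, 0.0340999998152256]]
```

```bash
python3 - <<'E'
from h import *
units(-.105,.005,.115); units(-.105,.005,.035)
E
```

```text
pl [-0.0653  0.0034] z 0.1151 units [ 0.   -0.05  1.59] [-0.1  0.  -0. ]
pl [-0.0653  0.0034] z 0.1151 units [ 3.2  -0.05  1.59] [-0.1  0.  -0. ]
```

Call:
arm_command(plan=[[[0,0,0.6,0,0,0],[0,0,1.2,-0.12,0,0],[0.2,-0.05,1.6,-0.12,0,0],[0.9,-0.05,1.6,-0.12,0,0],[1.6,-0.05,1.6,-0.12,0,0],[2.2,-0.05,1.6,-0.12,0,0],[2.7,-0.05,1.6,-0.12,0,0],[3.0,-0.05,1.6,-0.12,0,0],[3.2,-0.05,1.6,-0.12,0,0],[3.2,-0.05,1.6,-0.12,0,0]]])

```text
time_s: 5.5
position: [0.5349, -0.1602, 0.0347]
tool_rot: [[-0.001, 0.977, 0.215], [0.0, 0.215, -0.977], [-1.0, -0.0, -0.0]]
ft_force: [-0.1, -0.0, 0.4]
grip_width: 0.0255
```

```bash
python3 - <<'E'
from h import *
units(-.075,.005,.035); units(-.022,.005,.035); pack(); print(sensors.observe()["ft_force"])
cv2.imwrite("pics/w4.png",cv2.resize(get_image("wrist")["img"],(400,300))[:,:,::-1])
E
```

```text
pl [-0.1052  0.0051] z 0.0347 units [-0.01  0.01 -1.21] [ 0.02 -0.    0.  ]
pl [-0.1052  0.0051] z 0.0347 units [-0.01  0.01 -3.33] [ 0.02 -0.    0.  ]
[0, 0, 560, 420, 121147] c [-0.0844  0.0024] size [0.1815 0.2765] ang 0.21 box [[-0.17560000717639923, 0.14030000567436218], [-0.1746000051498413, -0.13619999587535858], [0.006899999920278788, -0.1354999989271164], [0.005900000222027302, 0.14100000262260437]]
[187, 0, 155, 209, 28181] c [-0.028   0.0055] size [0.0705 0.0496] ang 2.48 box [[-0.06419999897480011, 0.02879999950528145], [-0.06210000067949295, -0.020800000056624413], [0.008299999870359898, -0.01769999973475933], [0.006099999882280827, 0.03180000185966492]]
[-0.13157671  0.18171077  0.37677333]
```

View pics/w4.png

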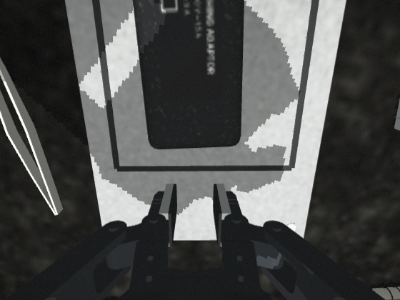

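Fingers are down clear behind the tail at (150–240, 147), and the pack's turn of about 2.5° agrees with the last measurement. I'll push in stages.

Call:
arm_command(plan=[[[0,0,-0.5,0,0,0],[0,0,-1.0,0,0,0],[0,0,-1.15,0,0,0],[0,0,-1.3,0,0,0],[0,0,-1.45,0,0,0],[0,0,-1.6,0,0,0],[0,0,-1.75,0,0,0],[0,0,-1.9,0,0,0],[0,0,-2.05,0,0,0],[0,0,-2.2,0,0,0]]])

```text
time_s: 6.6
position: [0.5234, -0.1064, 0.0353]
tool_rot: [[0.001, 0.977, 0.215], [-0.0, 0.215, -0.977], [-1.0, 0.001, 0.001]]
ft_force: [0.7, -2.6, 2.6]
grip_width: 0.0258
```

```bash
python3 - <<'E'
from h import *
units(-.022,.005,.035); pack(); print(sensors.observe()["ft_force"])
E
```

```text
pl [-0.0502  0.0049] z 0.0353 units [ 0.01  0.   -1.13] [ 0.02  0.01 -0.01]
[0, 0, 560, 420, 152048] c [-0.0298  0.0004] size [0.1823 0.2811] ang 0.12 box [[-0.12120000272989273, 0.14069999754428864], [-0.12060000002384186, -0.1404000073671341], [0.0617000013589859, -0.14000000059604645], [0.06109999865293503, 0.14110000431537628]]
[ 0.66189304 -0.63608738  2.45413343]
```

Call:
arm_command(plan=[[[0,0,-0.12,0,0,0],[0,0,-0.24,0,0,0],[0,0,-0.36,0,0,0],[0,0,-0.48,0,0,0],[0,0,-0.6,0,0,0],[0,0,-0.72,0,0,0],[0,0,-0.84,0,0,0],[0,0,-0.92,0,0,0],[0,0,-0.92,0,0,0]]])

```text
time_s: 7.55
position: [0.5178, -0.0833, 0.0348]
tool_rot: [[-0.001, 0.976, 0.216], [0.001, 0.216, -0.976], [-1.0, -0.001, -0.001]]
ft_force: [0.3, -0.8, -0.1]
grip_width: 0.0258
```

```bash
python3 - <<'E'
from h import *
units(-.022,.005,.035); print(sensors.observe()["ft_force"])
cv2.imwrite("pics/w5.png",get_image("wrist")["img"][:,:,::-1])
E
```

```text
pl [-0.0265  0.0054] z 0.0348 units [-0.01  0.02 -0.18] [ 0.03 -0.01  0.01]
[ 0.34864158 -0.75014548 -0.07553205]
```

View pics/w5.png

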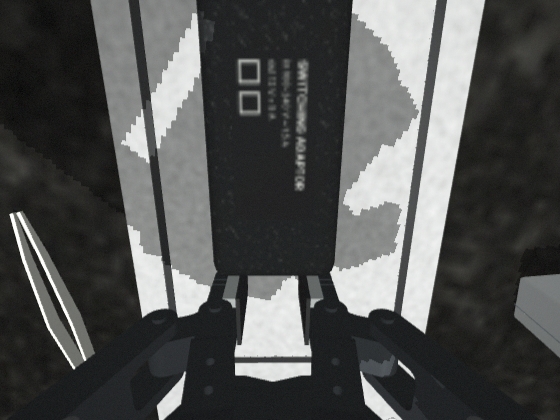

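The tail is flush against both fingers at (220–330, 272) and the pack is square to the side lines. I'll inch it to the stop and watch the force.

Call:
arm_command(plan=[[[0,0,-0.05,0,0,0],[0,0,-0.1,0,0,0],[0,0,-0.14,0,0,0],[0,0,-0.14,0,0,0]]])

```text
time_s: 8.0
position: [0.5171, -0.0802, 0.0349]
tool_rot: [[-0.001, 0.976, 0.216], [0.001, 0.216, -0.976], [-1.0, -0.001, -0.001]]
ft_force: [-0.5, 0.1, -0.4]
grip_width: 0.0253
```

Call:
arm_command(plan=[[[0,0,-0.03,0,0,0],[0,0,-0.06,0,0,0],[0,0,-0.06,0,0,0]]])

```text
time_s: 8.3
position: [0.517, -0.0789, 0.0351]
tool_rot: [[-0.0, 0.976, 0.216], [0.0, 0.216, -0.976], [-1.0, -0.0, -0.0]]
ft_force: [0.1, -0.1, 0.6]
grip_width: 0.0257
```

```bash
python3 - <<'E'
from h import *
units(-.022,.005,.035); print(sensors.observe()["ft_force"])
E
```

```text
pl [-0.022   0.0053] z 0.0351 units [0.   0.01 0.  ] [ 0.03 -0.    0.  ]
[ 0.06893886 -0.09338053  0.56009664]
```

No stop force yet, so small steps on.

Call:
arm_command(plan=[[[0,0,-0.04,0,0,0],[0,0,-0.08,0,0,0]]])

```text
time_s: 8.5
position: [0.5176, -0.0785, 0.0355]
tool_rot: [[0.003, 0.976, 0.216], [-0.003, 0.216, -0.976], [-1.0, 0.002, 0.004]]
ft_force: [0.9, -13.4, 0.4]
grip_width: 0.0257
```

Call:
arm_command(plan=[[[0,0,-0.04,0,0,0],[0,0,-0.08,0,0,0]]])

```text
time_s: 8.7
position: [0.5178, -0.0783, 0.0359]
tool_rot: [[0.004, 0.976, 0.217], [-0.006, 0.217, -0.976], [-1.0, 0.003, 0.007]]
ft_force: [-0.1, -22.9, 0.6]
grip_width: 0.0255
```

```bash
python3 - <<'E'
from h import *
units(-.022,.005,.035); print(sensors.observe()["ft_force"])
c=get_image("wrist"); t=get_image("top")["img"][200:300,200:360]
o=np.zeros((600,560,3),np.uint8); o[:420]=c["img"]; o[420:600,:288]=cv2.resize(t,(288,180)); cv2.imwrite("pics/w6.png",o[:,:,::-1])
E
```

```text
pl [-0.0215  0.0044] z 0.0359 units [ 0.04 -0.03  0.02] [ 0.04  0.07 -0.03]
[ -0.14330035 -22.93256147   0.56582841]
```

The force rose to 23 N with no further motion, so the pack is on the stop. Next I retreat straight back and then up.

Call:
arm_command(plan=[[[0,0,0.2,0,0,0],[0,0,0.6,0,0,0],[0,0,1.2,0,0,0],[-1,0,1.6,0,0,0],[-2.2,0,1.6,0,0,0],[-3.6,0,1.8,0,0,0],[-5.2,0,2.2,0,0,0],[-6.0,0,2.6,0,0,0],[-6.0,0,2.6,0,0,0],[-6.0,0,2.6,0,0,0]]])

```text
time_s: 9.8
position: [0.53, -0.1389, 0.1845]
tool_rot: [[-0.001, 0.977, 0.215], [0.001, 0.215, -0.977], [-1.0, -0.0, -0.001]]
ft_force: [-0.3, 0.6, -0.4]
grip_width: 0.0258
```

```bash
python3 - <<'E'
from h import *
pack(); print(sensors.observe()["ft_force"],sensors.observe()["time_s"])
c=get_image("wrist"); cv2.imwrite("pics/w7.png",c["img"][:,:,::-1])
for y in (.04,-.04): print(proj(c,np.append(wd(.105,y),.003)),proj(c,np.append(wd(.105,y),.02)))
E
```

```text
[0, 0, 560, 420, 182343] c [-0.1402 -0.0028] size [0.4121 0.6347] ang 0.18 box [[-0.3472000062465668, 0.3138999938964844], [-0.3452000021934509, -0.3208000063896179], [0.06689999997615814, -0.31949999928474426], [0.0649000033736229, 0.31520000100135803]]
[239, 0, 70, 112, 7450] c [0.0272 0.0035] size [0.077  0.0506] ang 0.46 box [[-0.011500000022351742, 0.0284000001847744], [-0.011099999770522118, -0.022099999710917473], [0.06589999794960022, -0.0215000007301569], [0.06549999862909317, 0.029100000858306885]]
[-0.33056336 -0.54058919 -0.32323353] 9.85
[227.81288171 -46.20710758] [224.66564866 -56.20865529]
[331.01765629 -46.05136888] [335.0031481 -56.0473921]
```

View pics/w7.png

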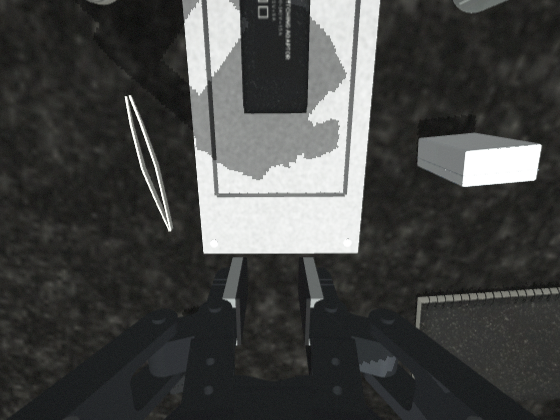

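```bash
python3 -c "
from h import *
print(workorder.close_job())"
```

```text
the job is handed in; nothing more can be done
None
```

I pushed the pack over high up with the fingertips, so it fell flat inside the rectangle. Then I pushed it along on its tail with two spread fingertips until it met the stop, where the force rose to 23 N and it stopped moving. I backed off and handed the job in at about 10 s.

**Pack position:** In the last wrist view the tail is at plate x ≈ -11 mm, which puts the leading end about 0.3 mm from the stop. It is about 3 mm off the middle line and turned about 0.5°, all well inside the limits.

**Contact:** The robot was clear of everything, with the wrist force back to noise level.

**Not fully checked:**
- I did not see the stop end of the pack directly after retreating. Its position there comes from the tail position, the contact force and the given 116 mm length.
- The carton and tweezers look undisturbed in the last view, but I did not measure them again. The two bottles barely show at its top edge; the arm stayed clear of both.

No check failed. My estimates of the plate's angle ranged from 12.1° to 12.8°, which is small against the 4.6° squareness limit.

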